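Press a freshly glued pendant stone in the bench press and hold it

ROBOT

A 7-joint arm with a two-finger parallel gripper is mounted at the origin on a cart in front of the work surface, level with it; the furniture and walls round the work are solid. World frame = base frame: x ahead of the robot, y to its left, z up, the work surface at z = 0. Lengths are in mm, angles in rad, forces in N, time in s.
With the tool pointing down it reaches from about 400 to 875 mm from the base axis. Payload 4.4 kg.
Tool frame: the origin (TCP) lies midway between the tips of the shut fingers; the grasp point (between the pads) lies ctrl.grip_depth behind it (ctrl.grip_depth is the distance from the TCP to the grasp point, in mm); z points along the fingers, y is the line along which they close (so a half turn about z gives the same grasp; the last joint's range is limited). The gripper opens to 85 mm and grips with 20 to 120 N. Pads are 22 mm wide; open, the fingers measure 114 mm over their backs; the gripper's body (76 mm by 85 mm) begins 54 mm behind the grasp point. The pads swing forward as they close: fully open they stand 13 mm farther back than shut.
Start: joints at [1.097, 0.628, 0.038, 1.517, -0.027, 0.996, -0.02], TCP at [257.812, -596.7, 231.313] pointing down, gripper open.
Joint ranges: [-3.06, 3.06], [-0.37, 2.12], [-1.25, 1.32], [0.18, 2.47], [-1.1, 4.24], [0.23, 1.98], [-2.94, 2.94]. Speed limits (rad/s): [2.57, 2.57, 3.14, 3.14, 3.14, 3.14, 3.14].

INTERFACE

Orientations are given as [roll, pitch, yaw] about the fixed x, y, z axes, in that order (R = Rz(yaw) Ry(pitch) Rx(roll)).
In Python, from cell import ctrl gives the robot as it stands.
- The arm moves only by the tool carry_out, never from a script. Its argument "deltas" is one flat list of numbers, 7 for each row, row after row: the turn, a rotation vector about the tool's x, y, z in degrees, then the shift along the tool's x, y, z in m, then the closure, from -1 (fully open) to 1 (shut). In form: [wx, wy, wz, dx, dy, dz, claw, wx, wy, wz, dx, dy, dz, claw, ...]. A call has 1 to 12 rows; each row shifts and turns the commanded pose from where the row before left it, along the tool's axes as they then stand; what a row does not reach is not made up. A row lasts 1/8 s, in which the tool goes at most 62.5 mm and 10.7 degrees, less where a joint would pass 70% of its speed; a pose out of reach is approached as far as the arm can. A call with a gripper value outside its range is refused whole. The fingers move at their own pace and stop on an object; the grip force is fixed at half the most. Time passes only in rows, so rows that do not move let the fingers close. It gives the time, the measured TCP pose, the force, the opening and the grip force at its end, in the units of the state.
- ctrl.read_state(): the state, without advancing time (a new reading comes with each control period).
- ctrl.get_image(name): name is "scene" or "top" or "wrist"; returns the picture (420x560x3 uint8, red, green, blue); there is no depth.
- ctrl.calibration(name): a dict with "mtx" (3x3 intrinsics, pixels), "R" (3x3) and "t" (3): a world point X has camera coordinates R X + t. Camera axes: x right, y down, z forward; pixel columns grow to the right and rows downward; lengths in mm; the calibration is good to about 2 mm. A picture is of the moment at which its call begins: read the wrist's pose just before it. calibration takes no time and is no camera call; for the wrist camera it gives the pose at the moment of the call.
- ctrl.finish_job(): hands the job in; it is judged then, once.
The state is a dict: "clock": time; "qpos": joint angles; "qd": joint speeds; "tau": joint torques, N m; "eef_pos": TCP position; "tool_rot": TCP orientation; "force": force on the tool from outside, world axes, zero at the start; "torque": the same for the moment, N m; "width": finger opening in mm; "gripper_force": force on a finger pad.
Only numpy, scipy, OpenCV 4.12 (cv2) and the standard library are available. Lean on these libraries where they do the work, as an engineer would, in place of code of your own. Each camera call takes 0.05 s, during which the arm holds its last target. There are 200 camera calls.

TASK

The pearl stone has just been glued into one of the two brass pendants: hang that pendant by its eye on the post of the bench press's pulled-out loading slide, so that it lies flat with its square body straight between post and stop bar, and let it go. Push the slide fully home under the press, then press the red lever down until the middle of its rod stands in the green sector of the scale, never into the red, and finish while still holding it there with the gripper, since it springs back up when let go. Leave the empty pendant, glue bottle, brass dish and tape roll alone.

Things in the scene. Friction and masses are not known exactly. Their poses are not given: they have to be found in the camera images.
- press: small bench press, dark green frame, 165 mm tall, fixed, yaw -0.35 to -0.05. Origin on the worktop under the ram's axis; x points to its back (column), y to its left, z up. Base: x -0.15 to 0.075, y -0.054 to 0.054. The head over the ram begins at x = -0.022, from z = 0.087 up. The lever's pivot axis runs along x through (0, 0.050, 0.150); the lever points to the press's right (-y)
- slide (a joint): loading slide of the press, a steel plate 122 x 62 mm, top 28 mm over the worktop, carried under the ram: 0 = fully home (against its stop), 0.10 m = pulled out to the front (-x of the press), as it starts. Slides with about 1.5 N of friction and stays where it is left
- post_foot (a point): foot of the slide's brass hanging post, on the slide's top face, moves with it; axes as the press's. The post is 7 mm thick and 14 mm tall, its uppermost 4 mm taper to 3.6 mm. A pendant hung on it has its centre 27 mm behind it (+x); a stop bar, 4 mm high and 44 mm long, has its near face 47.5 mm behind the post's axis
- slide_knob (a point): middle of the thick part of the black upright knob at the front end of the slide, 53 mm in front of the post, 19 mm thick and 34 mm tall; this point is 24 mm over the slide's top. The knob can be pinched from above or pushed from in front
- press_lever (a joint): red-handled lever: 0 = up (0.30 rad above level), grows as the handle is pressed down, stop at 0.72 rad. Behind it a white scale, green sector 0.40 to 0.56 rad, red from 0.60 rad. The ram goes down 50 mm per rad. A spring lifts it again: about 3 N at the handle at the start of travel, about 6 to 8 N in the green with the pendant under the foot
- lever_grip (a point): middle of the lever's red handle, on its axis, 170 mm from the pivot; the handle is 22 mm thick and 78 mm long, runs along the press's y, 200 mm over the worktop when up, about 120 mm (0.48 rad) in the middle of the green sector; it moves in an arc about the pivot
- press_foot (a joint): sprung foot with a round black rubber pad (24 mm) at the ram's lower end: how far it is pushed up into the ram, 0 = extended, stop at 0.020 m. Its spring presses with 4 N plus 0.8 N per mm. With the pendant under it the pad meets the stone at about 0.32 rad of the lever, and gives 4 to 12 mm in the green sector
- pendant: the pendant to press: square brass setting 36 x 36 mm, 9 mm high, cream pearl stone domed up to 15 mm, a round eye at its -x side; loose, about 60 g. Origin at the centre of the square's underside, z up. The eye is 5 mm high, 18 mm across, its hole 10.4 mm wide, centre 27 mm from the origin along -x. Grasp the square across its y sides
- pendant_eye (a point): centre of the hole of the pendant's eye, at its underside
- empty_setting: the other pendant: the same brass setting and eye with no stone in it (an open square frame), loose; to be left alone. The two start on the worktop left of the press, either one nearer to the press
- glue_bottle: white adhesive bottle with a red cap, 29 mm thick, 88 mm tall, loose, standing beside the press; to be left standing
- small_dish: small scalloped brass-coloured dish, 80 mm wide, 22 mm high, loose, on the black leather to the right in front of the press; to be left alone
- masking_tape: roll of masking tape lying flat, 62 mm across, 18 mm high, loose, right of the press; to be left alone
There are look-alikes about, which are no part of the job. Leave any brown or turquoise look-alike of the pendant alone.

How it is judged:
By the outcome, as a careful person would: the job done as asked, in the order asked, and still so for the second after the job is handed in, while the arm keeps its last pose, push and grip.
It also fails if it takes over 58 s, if anything falls off the work surface, if the arm or the gripper's body presses on something with over 40 N, if the wrist force passes 120 N, or if a joint passes its speed limit or range.

## Working session

There is one attempt and no reset: what is moved stays moved. The work goes in short steps, Python scripts to look and compute and a tool call to move; the robot and the scene stay as the last step left them, time stands still between calls to the robot, and variables do not carry over. Pictures are saved under pics/ and viewed, at most 13 in all, crops included, and the job is handed in when it is done.

Besides the shell and the picture viewer there is one more tool, called after "Emit:" as name(argument=value, ...) on one line, values as JSON. carry_out: Moves the arm, as the interface text tells. Its arguments: {"type":"object","properties":{"deltas":{"type":"array"}},"required":["deltas"]}

```bash
ls; mkdir -p pics
python3 - <<'E'
from cell import ctrl
import cv2
s=ctrl.read_state();print({k:s[k] for k in('clock','eef_pos','tool_rot','width')},ctrl.grip_depth)
for n in('scene','top'):
    cv2.imwrite(f'pics/{n}0.png',cv2.resize(ctrl.get_image(n)[:,:,::-1],(800,600),interpolation=cv2.INTER_CUBIC))
    c=ctrl.calibration(n);print(n,c['mtx'],c['R'],c['t'])
E
```

```text
pics
{'clock': 0.0, 'eef_pos': array([ 257.56829128, -596.09937989,  230.37776557]), 'tool_rot': array([-3.13965359e+00,  1.72290493e-05,  4.07810170e-01]), 'width': 84.97333149032916} 18.700000000000003
scene [[404.90102309   0.         281.72974137]
 [  0.         404.90102309 210.19374988]
 [  0.           0.           1.        ]] [[-0.56019339 -0.82826034 -0.01296835]
 [-0.59179074  0.41111372 -0.69337525]
 [ 0.57962668 -0.38074968 -0.72045999]] [300.71489259 388.59932276 734.75104372]
top [[448.99431784   0.         276.29513268]
 [  0.         448.99431784 211.43470745]
 [  0.           0.           1.        ]] [[-0.01681168 -0.99985685  0.00190963]
 [-0.99565848  0.01656615 -0.0915956 ]
 [ 0.09155086 -0.00344122 -0.99579446]] [   7.0410361   513.19008966 1365.62092452]
```

View pics/scene0.png

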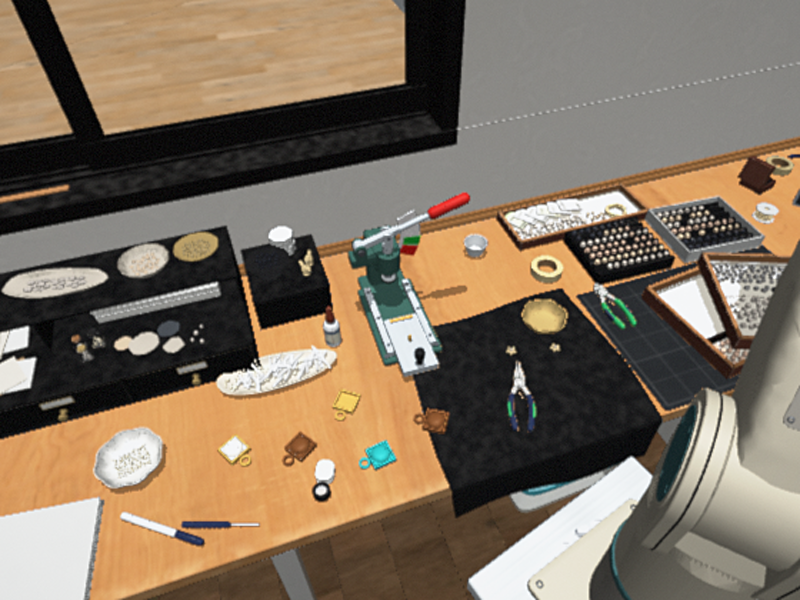

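View pics/top0.png

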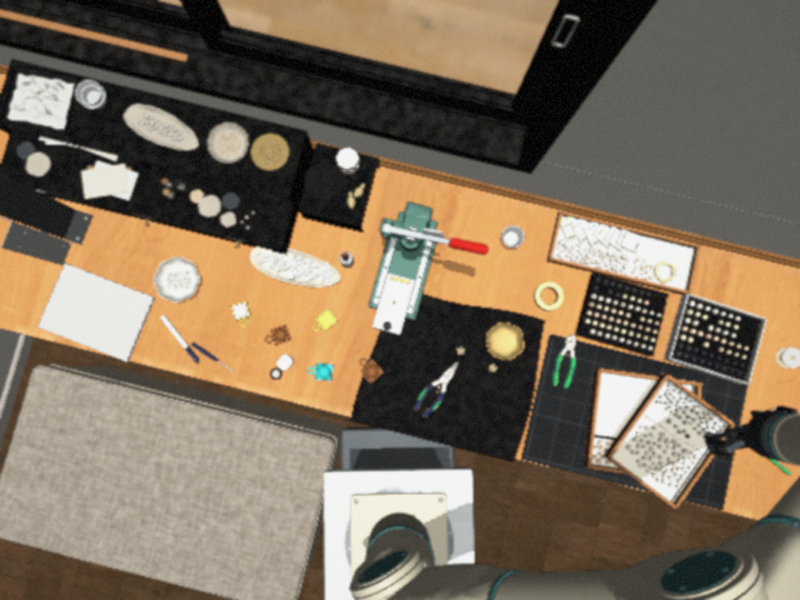

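The scene shows the pearl pendant at scene (234,450) and top (241,311), and the empty one at scene (346,402). The press slide's knob is at scene (420,357) and top (387,325). I'll enlarge these for precise pixels.

```bash
cat > h.py <<'E'
from cell import ctrl
import cv2,numpy as np
def ray(n,u,v,z,cal=None):
    c=cal or ctrl.calibration(n);R,t=np.array(c['R']),np.array(c['t']).ravel()
    d=R.T@np.linalg.inv(c['mtx'])@[u,v,1];o=-R.T@t
    return o+d*(z-o[2])/d[2]
def proj(n,X,cal=None):
    c=cal or ctrl.calibration(n);p=c['mtx']@(np.array(c['R'])@X+np.array(c['t']).ravel());return p[:2]/p[2]
def crop(im,u0,v0,w,h,k): return cv2.resize(im[v0:v0+h,u0:u0+w],None,fx=k,fy=k,interpolation=cv2.INTER_CUBIC)
E
python3 - <<'E'
from h import *
s=ctrl.get_image('scene')[:,:,::-1];t=ctrl.get_image('top')[:,:,::-1]
# each tile 400x300
a=crop(s,145,295,40,30,10);b=crop(s,245,190,80,60+15,5)[:300,:400]
c=crop(t,150,203,40,30,10);d=crop(t,250,155,80,80,5)
d=crop(t,250,175,80,60,5)
cv2.imwrite('pics/c1.png',np.vstack([np.hstack([a,b]),np.hstack([c,d])]))
E
```

```text
(no output)
```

View pics/c1.png

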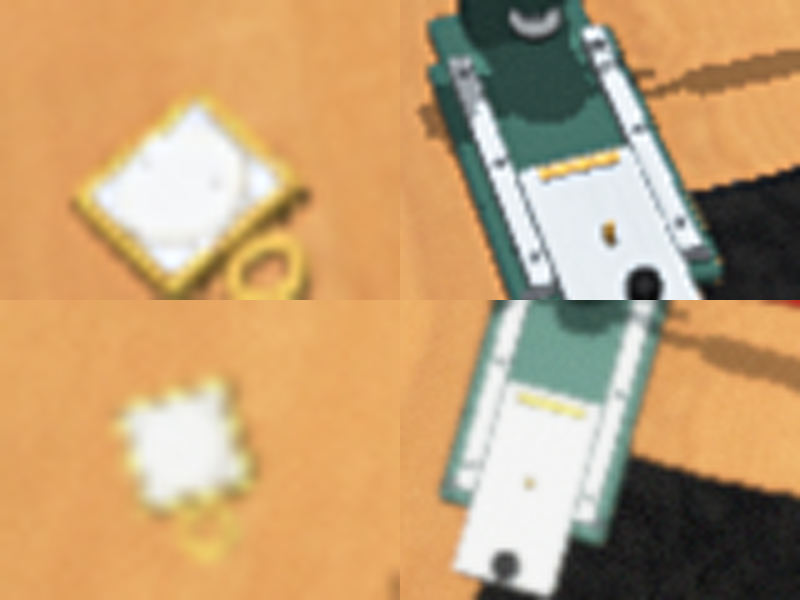

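Tile reads: pearl pendant corners in scene tile (197,97),(303,192),(172,286),(78,197), eye (267,265); in the top tile corners (120,125),(215,85),(248,170),(148,203), eye (208,225). Post top: scene tile (209,225), top tile (130,183); knob top in top tile (105,265); stop bar middle scene (181,167), top (152,106).

Run:
```python
from h import *
np.set_printoptions(precision=1,suppress=True)
f=lambda n,u0,v0,k,x,y,z: ray(n,u0+(x+.5)/k-.5,v0+(y+.5)/k-.5,z)
for n,o,C,e in(('scene',(145,295),[(197,97),(303,192),(172,284),(78,197)],(267,265)),('top',(150,203),[(120,125),(215,85),(248,170),(148,203)],(208,225))):
    P=np.array([f(n,*o,10,*c,9) for c in C]);E=f(n,*o,10,*e,4);m=P.mean(0)
    print(n,m,[np.linalg.norm(P[i]-P[i-1]) for i in range(4)],'eye',E,np.linalg.norm(E-m),'yaw',np.arctan2(*(m-E)[1::-1]))
    print([np.degrees(np.arctan2(*(P[i]-P[i-1])[1::-1]))%90 for i in range(4)])
for n,o,p,b in(('scene',(245,190),(209,225),(181,167)),('top',(250,175),(130,183),(152,106))):
    P=f(n,*o,5,*p,41);B=f(n,*o,5,*b,32);print(n,'post',P,'bar',B,np.linalg.norm((B-P)[:2]),np.arctan2(*(B-P)[1::-1]))
K=f('top',250,175,5,105,265,28+34);print('knob',K,np.linalg.norm((K-P)[:2]),np.arctan2(*(P-K)[1::-1]))
for a,b in(((55,270),(152,297)),((120,98),(185,112))):
    A=f('top',250,175,5,*a,28);B=f('top',250,175,5,*b,28);d=B-A;print(A,B,np.linalg.norm(d),np.arctan2(d[0],-d[1]))
```

```text
scene [498.3 339.4   9. ] [np.float64(32.52515053604883), np.float64(36.85263950453048), np.float64(32.698744376635226), np.float64(32.67278567984588)] eye [475.  331.9   4. ] 24.966983602673036 yaw 0.3120612917429663
[np.float64(15.322221625970329), np.float64(15.628472686258391), np.float64(7.9766833683444816), np.float64(15.83383052132069)]
top [502.4 337.2   9. ] [np.float64(26.112027315264452), np.float64(31.950393536755808), np.float64(28.76181861353084), np.float64(32.62408725217371)] eye [477.8 330.4   4. ] 26.01036534667506 yaw 0.2707753730692348
[np.float64(19.892339376604593), np.float64(22.164339240770815), np.float64(21.22676580771582), np.float64(17.476148301077814)]
scene post [509.5   3.9  41. ] bar [556.2 -10.7  32. ] 48.899243876211514 -0.30376560030963956
top post [512.4   0.6  41. ] bar [560.7 -13.8  32. ] 50.40741044435705 -0.28938748779512197
knob [461.3  16.5  62. ] 53.46593253814885 -0.3009902263690541
[460.7  47.6  28. ] [443.1 -11.7  28. ] 61.86804456784323 -0.28816395062363537
[566.5   5.9  28. ] [557.1 -34.2  28. ] 41.151128989981494 -0.23029571586985428
```

```bash
cat >> h.py <<'E'
def Rz(a): return np.array([[np.cos(a),-np.sin(a),0],[np.sin(a),np.cos(a),0],[0,0,1]])
def tool(psi): return Rz(psi)@np.diag([1,-1,-1.])
def legs(*W):
    "tool-frame shifts (mm) from the measured pose through (x,y,z,psi), turn made after the shift"
    s=ctrl.read_state();p=np.array(s['eef_pos']);a=s['tool_rot'][2]
    print('at',p.round(1),np.array(s['tool_rot']).round(4))
    for w in W:
        d=tool(a).T@(np.array(w[:3])-p);print('shift',d.round(1),'norm',np.linalg.norm(d).round(),'turn z deg',-np.degrees(w[3]-a).round(2));p=np.array(w[:3]);a=w[3]
E
python3 - <<'E'
from h import *
np.set_printoptions(precision=3,suppress=True)
c=ctrl.calibration('wrist');s=ctrl.read_state();R=np.array(c['R']);t=np.array(c['t']).ravel()
T=tool(s['tool_rot'][2]);print('cam in tool',T.T@(-R.T@t-s['eef_pos']));print('axis',T.T@R.T,c['mtx'])
E
```

```text
cam in tool [  69.995   -0.811 -143.363]
axis [[-0.    -0.96  -0.28 ]
 [ 1.     0.    -0.002]
 [ 0.002 -0.28   0.96 ]] [[323.901   0.    274.655]
 [  0.    323.901 210.327]
 [  0.      0.      1.   ]]
```

Emit:
carry_out(deltas=[0,0,7.3,0,0,-0.05,-1,0,0,0,0,0,-0.05,-1,0,0,0,0.0313,-0.0322,0,-1,0,0,0,0.0313,-0.0322,0,-1,0,0,0,0.0313,-0.0322,0,-1,0,0,0,0.0313,-0.0322,0,-1,0,0,0,0.0313,-0.0322,0,-1,0,0,0,0.0313,-0.0322,0,-1,0,0,0,0.0313,-0.0322,0,-1,0,0,0,0.0313,-0.0322,0,-1,0,0,0,0.0313,-0.0322,0,-1,0,0,0,0.0313,-0.0322,0,-1])

```text
clock: 1.7
eef_pos: [470.0, -199.3, 331.3]
tool_rot: [3.141, -0.0, 0.28]
force: [1.2, -1.2, -0.2]
width: 85.5
gripper_force: 0.0
```

Emit:
carry_out(deltas=[0,0,0,0.0148,-0.0423,0.015,-1,0,0,0,0.0148,-0.0423,0.015,-1,0,0,0,0.0148,-0.0423,0.015,-1,0,0,0,0.0148,-0.0423,0.015,-1,0,0,0,0.0148,-0.0423,0.015,-1,0,0,0,0.0148,-0.0423,0.015,-1,0,0,0,0.0148,-0.0423,0.015,-1,0,0,0,0.0148,-0.0423,0.015,-1,0,0,0,0.0148,-0.0423,0.015,-1,0,0,0,0.0148,-0.0423,0.015,-1,0,0,0,0.0148,-0.0423,0.015,-1,0,0,0,0.0148,-0.0423,0.015,-1])

```text
clock: 3.2
eef_pos: [499.7, 337.6, 150.7]
tool_rot: [3.141, -0.0, 0.28]
force: [-0.0, -0.2, 0.2]
width: 85.3
gripper_force: 0.0
```

Run:
```python
from h import *
import json
s=ctrl.read_state();c=ctrl.calibration('wrist');im=ctrl.get_image('wrist')[:,:,::-1]
s2=ctrl.read_state();print(s['eef_pos'],s2['eef_pos'],s['tool_rot'])
json.dump({k:np.array(c[k]).tolist() for k in c},open('w1.json','w'))
u,v=proj('wrist',np.array([500,338,9.]));print(u,v)
cv2.imwrite('pics/w1.png',crop(im,int(u)-70,int(v)-52,140,105,5.7)[:600,:800])
print(int(u)-70,int(v)-52)
```

```text
[499.74213383 337.62527626 150.7009078 ] [497.64655552 345.71886824 148.95213072] [ 3.14136353e+00 -6.42313541e-05  2.80289546e-01]
285.65339194158906 196.72646207729252
215 144
```

View pics/w1.png

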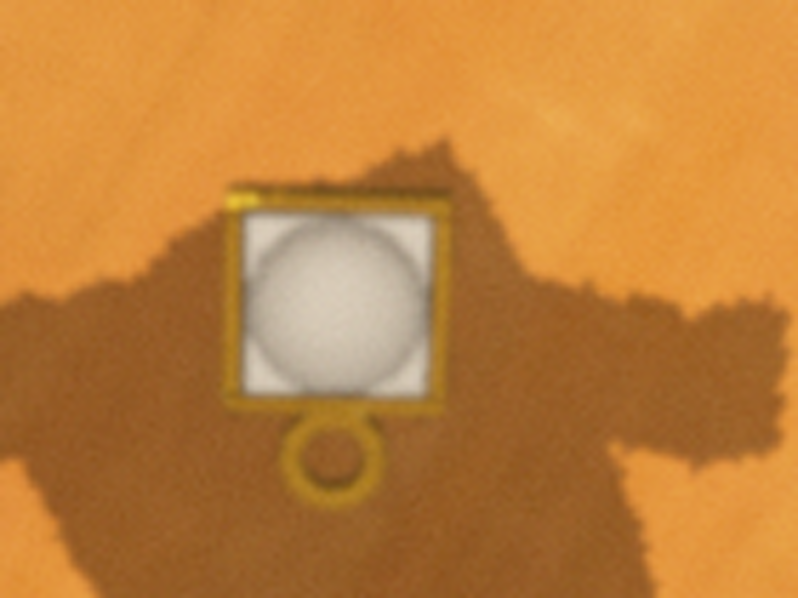

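The pearl pendant is seen from above: rim corners at crop (230,195),(450,197),(444,410),(226,407), eye centre (333,458).

Run:
```python
from h import *
import json
np.set_printoptions(precision=1,suppress=True)
c=json.load(open('w1.json'))
f=lambda x,y,z: ray('',215+(x+.5)/5.7-.5,144+(y+.5)/5.7-.5,z,c)
P=np.array([f(*q,9) for q in((232,203),(448,205),(443,410),(228,407))]);E=f(333,458,5);m=P.mean(0)
print(P,m,[np.linalg.norm(P[i]-P[i-1]) for i in range(4)],E,np.linalg.norm((E-m)[:2]))
print('yaw',np.arctan2(*(m-E)[1::-1]),[np.arctan2(*(P[1]-P[2])[1::-1]),np.arctan2(*(P[0]-P[3])[1::-1]),np.arctan2(*(P[0]-P[1])[1::-1])-np.pi/2,np.arctan2(*(P[3]-P[2])[1::-1])-np.pi/2])
legs((m[0],m[1],30,.28))
```

```text
[[509.7 359.4   9. ]
 [518.8 326.8   9. ]
 [486.4 317.8   9. ]
 [477.3 351.3   9. ]] [498.  338.8   9. ] [np.float64(33.410493477658314), np.float64(33.800628975751955), np.float64(33.5784735359816), np.float64(34.73823332562216)] [472.3 332.3   5. ] 26.539912948341986
yaw 0.24965596032669046 [np.float64(0.2721884857537426), np.float64(0.24414253160564892), np.float64(0.27090265729949103), np.float64(0.2657234909319357)]
at [497.6 345.7 149. ] [-3.1 -0.   0.3]
shift [ -1.6   6.7 119. ] norm 119.0 turn z deg 0.42
```

Emit:
carry_out(deltas=[0,0,1,0,0,0.03,-1,0,0,0,0,0,0.03,-1,0,0,0,0,0,0.03,-1,0,0,0,0,0,0,-1,0,0,0,0,0,0,-1])

```text
clock: 3.88
eef_pos: [500.3, 336.6, 62.2]
tool_rot: [-3.141, -0.001, 0.263]
force: [1.1, -0.0, -0.1]
width: 85.5
gripper_force: 0.0
```

Run:
```python
from h import *
legs((498,338.8,0,.262))
```

```text
at [500.3 336.6  62.2] [-3.1411e+00 -1.2000e-03  2.6280e-01]
shift [-1.6 -2.8 62.2] norm 62.0 turn z deg 0.04
```

Emit:
carry_out(deltas=[0,0,0,-0.0016,-0.0028,0.02,-1,0,0,0,0,0,0.02,-1,0,0,0,0,0,0.012,-1,0,0,0,0,0,0,-1,0,0,0,0,0,0,-1])

```text
clock: 4.5
eef_pos: [497.8, 338.7, 9.7]
tool_rot: [-3.141, -0.001, 0.263]
force: [-0.4, 0.1, -0.2]
width: 85.4
gripper_force: 0.0
```

Run:
```python
from h import *
legs((498,338.8,0,.262))
```

```text
at [497.8 338.7   9.7] [-3.1414e+00 -7.0000e-04  2.6270e-01]
shift [ 0.2 -0.1  9.7] norm 10.0 turn z deg 0.04
```

Descend to about z = 0, then close.

Emit:
carry_out(deltas=[0,0,0,0,0,0.0092,-1,0,0,0,0,0,0,0.2,0,0,0,0,0,0,1,0,0,0,0,0,0,1,0,0,0,0,0,0,1,0,0,0,0,0,0,1])

```text
clock: 5.25
eef_pos: [497.8, 338.8, 0.6]
tool_rot: [-3.141, -0.001, 0.263]
force: [0.2, -0.5, 4.4]
width: 34.4
gripper_force: 60.3
```

Emit:
carry_out(deltas=[0,0,0,0,0,-0.02,1,0,0,0,0,0,-0.04,1,0,0,0,0,0,-0.04,1,0,0,0,0,0,0,1])

```text
clock: 5.75
eef_pos: [499.6, 340.0, 104.3]
tool_rot: [-3.139, -0.007, 0.263]
force: [-0.4, 1.0, -1.3]
width: 34.1
gripper_force: 60.0
```

Run:
```python
from h import *
s=ctrl.read_state();print(np.round(s['qpos'],2),s['eef_pos'],s['width'])
u,v=proj('scene',np.array(s['eef_pos'])+[0,0,90]).astype(int)
a=crop(ctrl.get_image('scene')[:,:,::-1],max(u-50,0),max(v-75,0),100,150,4)
w=ctrl.get_image('wrist')[:,:,::-1];b=cv2.resize(w[:,80:480],(400,420))
b=np.vstack([b,np.zeros((180,400,3),np.uint8)])
cv2.imwrite('pics/g1.png',np.hstack([a,b]))
```

```text
[-0.59  0.72 -0.09  1.77  0.1   0.65 -2.04] [499.56283396 339.99868145 104.27415701] 34.089089178541315
```

View pics/g1.png

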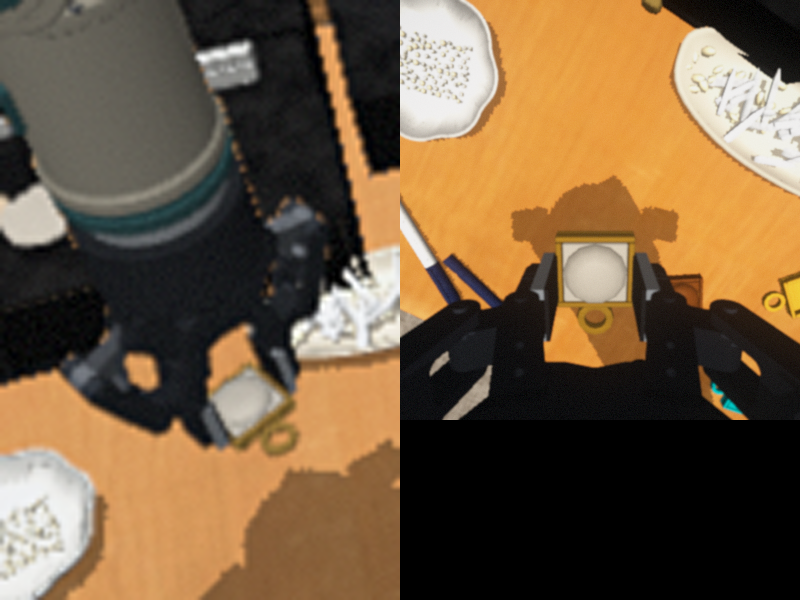

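No camera body is visible on the gripper, so this orientation is fine. The pendant is held between the pads, with the eye at wrist view (597,318). Next I move to a hover behind the post.

Emit:
carry_out(deltas=[0,0,10.65,0,0,-0.01,1,0,0,10.65,0,0,-0.01,1,0,0,10.65,0,0,-0.01,1,0,0,0,0.0168,0.0356,0,1,0,0,0,0.0168,0.0356,0,1,0,0,0,0.0168,0.0356,0,1,0,0,0,0.0168,0.0356,0,1,0,0,0,0.0168,0.0356,0,1,0,0,0,0.0168,0.0356,0,1,0,0,0,0.0168,0.0356,0,1,0,0,0,0.0168,0.0356,0,1,0,0,0,0.0168,0.0356,0,1])

```text
clock: 7.35
eef_pos: [547.9, -13.2, 128.9]
tool_rot: [3.141, 0.003, -0.295]
force: [-0.1, -0.5, -0.6]
width: 34.3
gripper_force: 60.0
```

Emit:
carry_out(deltas=[0,0,0,0,0,0.02,1,0,0,0,0,0,0.025,1,0,0,0,0,0,0.023,1,0,0,0,0,0,0,1,0,0,0,0,0,0,1,0,0,0,0,0,0,1])

```text
clock: 8.1
eef_pos: [549.6, -11.9, 62.9]
tool_rot: [-3.141, -0.001, -0.295]
force: [-0.5, 0.9, -0.9]
width: 34.3
gripper_force: 60.0
```

Run:
```python
from h import *
import json
s=ctrl.read_state();c=ctrl.calibration('wrist');im=ctrl.get_image('wrist')[:,:,::-1]
json.dump({**{k:np.array(c[k]).tolist() for k in c},'p':list(s['eef_pos']),'r':list(s['tool_rot'])},open('w2.json','w'))
s2=ctrl.read_state();print(s['eef_pos'],s2['eef_pos'],s['tool_rot'])
u,v=proj('',np.array([530,-6,45.]),c).astype(int)
cv2.imwrite('pics/w2.png',crop(im,u-80,v-60,160,120,5));print(u-80,v-60)
```

```text
[549.57106609 -11.94640908  62.89301231] [549.6301622  -11.92604935  62.97709151] [-3.14122898e+00 -1.27314001e-03 -2.94701217e-01]
194 224
```

View pics/w2.png

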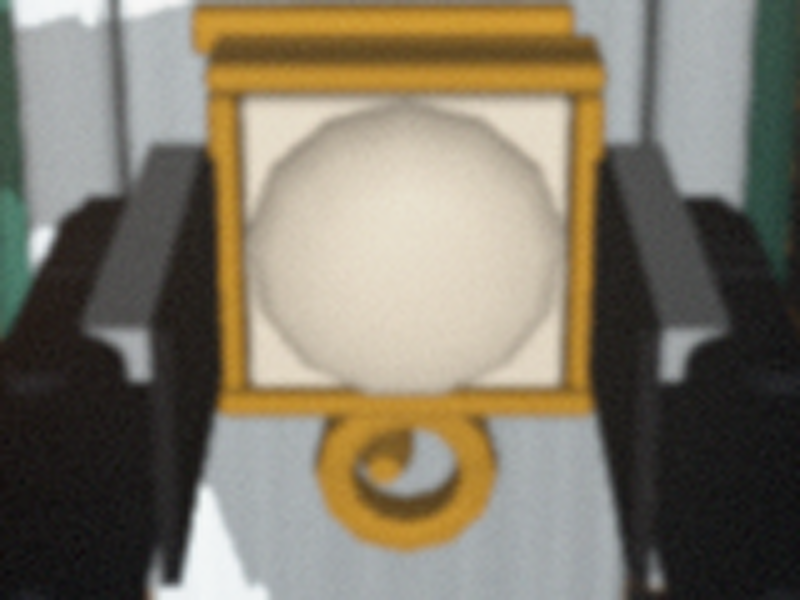

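The post's tip shows through the eye's hole at crop (383,463). The hole's centre is at (407,463). The rim corners are (210,65),(605,65),(595,410),(220,410), and the lower +x edge is at (217,38),(597,38).

Run:
```python
from h import *
import json
from scipy.spatial.transform import Rotation as Ro
np.set_printoptions(precision=2,suppress=True)
c=json.load(open('w2.json'));K=np.array(c['mtx']);R=np.array(c['R']);t=np.array(c['t']).ravel()
g=lambda x,y:(194+(x+.5)/5-.5,224+(y+.5)/5-.5)
print('post tip',ray('',*g(383,463),42,c),'cam h',-R.T@t)
obj=np.array([[18,18,9],[18,-18,9],[-18,-18,9],[-18,18,9],[18,18,0],[18,-18,0],[-27,0,5]],float)
px=np.array([g(*q) for q in((210,65),(605,65),(595,410),(220,410),(217,38),(597,38),(407,462))])
ok,rv,tv=cv2.solvePnP(obj,px,K,None)
P=cv2.Rodrigues(rv)[0];W=R.T@P;o=R.T@(tv.ravel()-t)
print('pendant origin',o,'rpy',Ro.from_matrix(W).as_euler('xyz'),'eye',W@[-27,0,0]+o,'tcp',c['p'])
print('resid',(cv2.projectPoints(obj,rv,tv,K,None)[0][:,0]-px).round(1).tolist())
# assuming eye-top height: tcp z -0.6+5
print('eye top ray',ray('',*g(407,462),c['p'][2]-.6+5,c),'centre rim ray',np.mean([ray('',*g(*q),c['p'][2]+8.4,c) for q in((210,65),(605,65),(595,410),(220,410))],0))
```

```text
post tip [509.5    2.96  42.  ] cam h [616.06 -32.35 206.38]
pendant origin [548.46 -11.81  59.06] rpy [ 0.   -0.02 -0.29] eye [522.63  -3.97  58.47] tcp [549.5710660913684, -11.946409076211815, 62.89301230706343]
resid [[-0.1, 0.6], [0.1, 0.6], [-0.6, 0.2], [0.6, 0.2], [0.6, -1.1], [-0.5, -1.1], [0.0, 0.5]]
eye top ray [525.32  -4.78  67.29] centre rim ray [550.08 -12.33  71.29]
```

Emit:
carry_out(deltas=[0,0,0,-0.016,-0.0028,0,1,0,0,0,0,0,0.008,1,0,0,0,0,0,0.008,1,0,0,0,0,0,0,1,0,0,0,0,0,0,1])

```text
clock: 8.78
eef_pos: [534.9, -4.9, 46.0]
tool_rot: [3.142, -0.0, -0.295]
force: [-0.5, -0.6, -1.2]
width: 34.1
gripper_force: 60.0
```

Run:
```python
from h import *
import json
s=ctrl.read_state();c=ctrl.calibration('wrist');im=ctrl.get_image('wrist')[:,:,::-1]
json.dump({**{k:np.array(c[k]).tolist() for k in c},'p':list(s['eef_pos']),'r':list(s['tool_rot'])},open('w3.json','w'))
print(s['eef_pos'],s['tool_rot'],s['force'])
cv2.imwrite('pics/w3.png',np.hstack([crop(im,234,214,80,120,5)[:, :400],crop(im,255,300,40,60,10)]))
```

```text
[534.88728091  -4.88283499  45.9682399 ] [ 3.14153432e+00 -2.07505412e-04 -2.95077306e-01] [-0.51920977 -0.64273252 -1.1883286 ]
```

View pics/w3.png

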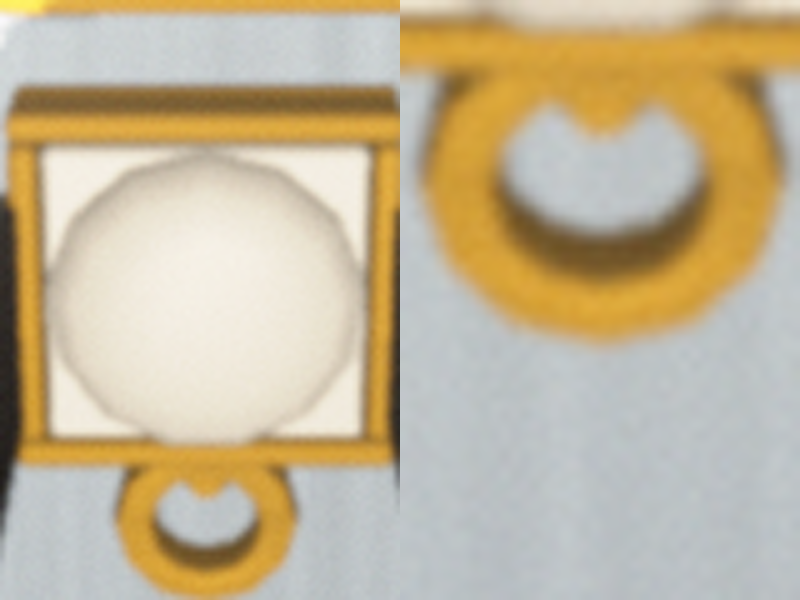

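Post and hole are aligned laterally (600 against 603). The post sits about 1 mm towards +x of the hole's centre, so I correct by +1 mm and lower.

Emit:
carry_out(deltas=[0,0,0,0.001,0,0.001,1,0,0,0,0,0,0.005,1,0,0,0,0,0,0.005,1,0,0,0,0,0,0.003,1,0,0,0,0,0,0,1,0,0,0,0,0,0,1])

```text
clock: 9.57
eef_pos: [535.6, -4.9, 32.2]
tool_rot: [-3.142, -0.0, -0.295]
force: [0.3, 0.2, -1.0]
width: 33.9
gripper_force: 60.0
```

Emit:
carry_out(deltas=[0,0,0,0,0,0.0025,1,0,0,0,0,0,0,1,0,0,0,0,0,0,1])

```text
clock: 9.95
eef_pos: [535.5, -4.9, 29.7]
tool_rot: [-3.142, -0.0, -0.295]
force: [0.5, -0.0, -0.3]
width: 34.2
gripper_force: 60.0
```

Emit:
carry_out(deltas=[0,0,0,0,0,0.0012,1,0,0,0,0,0,0,1,0,0,0,0,0,0,1])

```text
clock: 10.32
eef_pos: [535.6, -4.9, 28.6]
tool_rot: [-3.141, -0.0, -0.295]
force: [0.0, 1.2, 2.5]
width: 33.6
gripper_force: 60.4
```

Emit:
carry_out(deltas=[0,0,0,0,0,0,-0.1,0,0,0,0,0,0,-0.1,0,0,0,0,0,0,-0.1,0,0,0,0,0,-0.01,-0.1,0,0,0,0,0,-0.02,-0.1,0,0,0,0,0,-0.04,-0.1,0,0,0,0,0,-0.02,-0.1,0,0,0,0,0,0,-0.1])

```text
clock: 11.32
eef_pos: [536.9, -4.9, 120.5]
tool_rot: [-3.14, -0.004, -0.295]
force: [-0.0, -0.4, -0.6]
width: 46.6
gripper_force: 0.0
```

Run:
```python
from h import *
import json
s=ctrl.read_state();c=ctrl.calibration('wrist');im=ctrl.get_image('wrist')[:,:,::-1]
json.dump({**{k:np.array(c[k]).tolist() for k in c},'p':list(s['eef_pos']),'r':list(s['tool_rot'])},open('w4.json','w'))
print(s['eef_pos'],s['tool_rot'],s['force'],s['width'])
cv2.imwrite('pics/w4.png',crop(im,174,180,200,150,4))
```

```text
[536.86167581  -4.93388824 120.46530501] [-3.14023761 -0.00404214 -0.29484384] [-0.03413438 -0.38907661 -0.56302655] 46.56041915211878
```

View pics/w4.png

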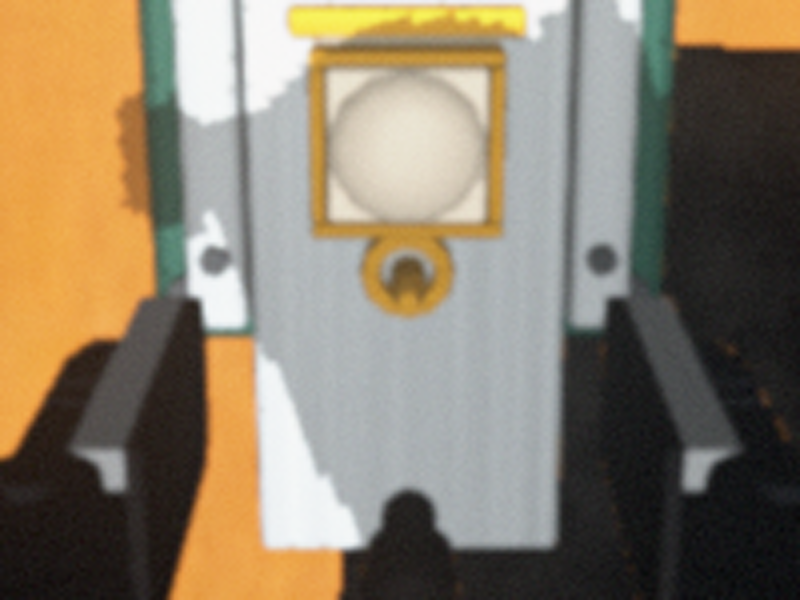

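The pendant hangs flat on the post, square between post and bar; the knob is at (410,510) on the axis. Next I go in front of the knob with the fingers shut.

Emit:
carry_out(deltas=[0,0,0,-0.03,0,0,1,0,0,0,-0.035,0,0,1,0,0,0,-0.035,0,0,1,0,0,0,-0.022,0,0.0,1,0,0,0,0,0,0.025,1,0,0,0,0,0,0.03,1,0,0,0,0,0,0.024,1,0,0,0,0,0,0,1,0,0,0,0,0,0,1])

```text
clock: 12.5
eef_pos: [414.5, 27.7, 53.6]
tool_rot: [3.129, 0.013, -0.295]
force: [0.6, -0.8, 1.0]
width: -0.5
gripper_force: 0.0
```

Run:
```python
from h import *
s=ctrl.read_state();print(s['width'])
k=np.array([509.7,2.9])-53*np.array([.957,-.291])
legs((*k,40,-.295),(*(k+100*np.array([.957,-.291])),40,-.295))
```

```text
-0.4847193636367367
at [414.5  27.7  53.6] [ 3.1289  0.0128 -0.2946]
shift [45.3 -4.  13.6] norm 47.0 turn z deg 0.03
shift [100.   0.   0.] norm 100.0 turn z deg -0.0
```

Emit:
carry_out(deltas=[0,0,0,0.012,-0.004,0.005,1,0,0,0,0.002,0,0.006,1,0,0,0,0,0,0,1,0,0,0,0,0,0,1])

```text
clock: 13.0
eef_pos: [429.4, 27.4, 42.6]
tool_rot: [3.129, 0.012, -0.294]
force: [-0.4, 0.3, -0.0]
width: 0.4
gripper_force: 0.0
```

Emit:
carry_out(deltas=[0.7,0.7,0,0.006,0,0,1,0,0,0,0.006,0,0,1,0,0,0,0.01,0,0,1,0,0,0,0.012,0,0,1,0,0,0,0.012,0,0,1,0,0,0,0.012,0,0,1,0,0,0,0.012,0,0,1,0,0,0,0.012,0,0,1,0,0,0,0.01,0,0,1,0,0,0,0.006,0,0,1,0,0,0,0,0,0,1])

```text
clock: 14.38
eef_pos: [523.8, -1.3, 42.3]
tool_rot: [3.141, -0.001, -0.294]
force: [-1.0, 0.1, 0.8]
width: -0.2
gripper_force: 0.0
```

Emit:
carry_out(deltas=[0,0,0,0.004,0,0,1,0,0,0,0.004,0,0,1,0,0,0,0.002,0,0,1,0,0,0,0,0,0,1])

```text
clock: 14.88
eef_pos: [532.7, -4.0, 42.3]
tool_rot: [3.141, -0.0, -0.294]
force: [-0.5, 0.7, -0.0]
width: -0.2
gripper_force: 0.3
```

Emit:
carry_out(deltas=[0,0,0,0.002,0,0,1,0,0,0,0.002,0,0,1,0,0,0,0,0,0,1])

```text
clock: 15.25
eef_pos: [536.2, -5.1, 42.3]
tool_rot: [3.141, 0.0, -0.294]
force: [-1.2, 1.3, 0.2]
width: 0.3
gripper_force: 0.8
```

Run:
```python
from h import *
s=ctrl.read_state();print(s['force'],s['eef_pos'])
cc=lambda n,X,w,h,k:(lambda u,v:crop(ctrl.get_image(n)[:,:,::-1],u-w//2,v-h//2,w,h,k))(*proj(n,np.array(X)).astype(int))
cv2.imwrite('pics/s2.png',np.hstack([cc('scene',[590,-20,60],80,120,5),cc('top',[590,-20,60],80,120,5)]))
```

```text
[-1.2495351   1.32832275  0.16506155] [536.22065824  -5.07717029  42.27671525]
```

View pics/s2.png

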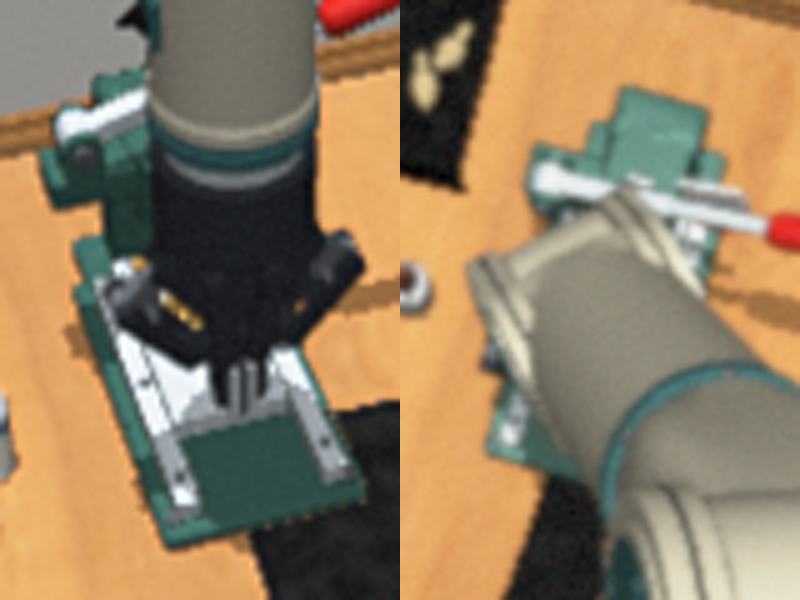

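The slide is nearly home (its front edge is well inside the base), but the force has not risen, so I push on.

Emit:
carry_out(deltas=[0,0,0,0.002,0,0,1,0,0,0,0.001,0,0,1,0,0,0,0,0,0,1])

```text
clock: 15.72
eef_pos: [536.4, -5.2, 42.2]
tool_rot: [3.14, 0.005, -0.293]
force: [-7.9, 2.7, 4.8]
width: -0.1
gripper_force: 3.7
```

The slide is against its stop: force 8 N with no further travel. I retract, lift and go above the lever handle.

Emit:
carry_out(deltas=[0,0,0,-0.012,0,0,1,0,0,0,0,0,-0.04,1,0,0,0,0,0,-0.05,1,0,0,0,0,0,-0.05,1,0,0,0,0,0,-0.05,1,0,0,0,0,0,-0.03,1,0,0,0,0.0272,0.0289,0,1,0,0,0,0.0272,0.0289,0,1,0,0,0,0.0272,0.0289,0,1,0,0,0,0.0272,0.0289,0,1,0,0,0,0,0,0,1,0,0,0,0,0,0,1])

```text
clock: 17.23
eef_pos: [598.2, -143.8, 262.3]
tool_rot: [3.141, 0.0, -0.294]
force: [0.6, 1.4, 0.2]
width: -0.1
gripper_force: 0.0
```

Run:
```python
from h import *
s=ctrl.read_state();print(s['eef_pos'],s['tool_rot'],s['force'])
Rp=Rz(-.295);o=np.array([631.2,-34.1,0])
cv2.imwrite('pics/dummy.png',np.zeros((1,1)))
a=lambda r,q:Rp@[0,50-r*np.cos(.3-q),150+r*np.sin(.3-q)]+o
print('grip',a(170,0),a(170,.48))
for n in('scene','top'):
    im=ctrl.get_image(n);cv2.imwrite(f'pics/{n}3.png',im[:,:,::-1]);h=cv2.cvtColor(im,cv2.COLOR_RGB2HSV)
    m=((h[...,0]<6)|(h[...,0]>174))&(h[...,1]>170)&(h[...,2]>80)
    p=proj(n,a(170,0));v,u=np.nonzero(m);k=np.hypot(u-p[0],v-p[1])<45
    print(n,'pred ends',proj(n,a(131,0)),p,proj(n,a(209,0)),'red',k.sum(),u[k].mean(),v[k].mean(),u[k].min(),u[k].max(),v[k].min(),v[k].max())
```

```text
[ 598.15473694 -143.8011881   262.30655554] [ 3.14136129e+00  1.26306141e-04 -2.93582440e-01] [0.61922392 1.44309724 0.24253515]
grip [ 598.5187466  -141.65145279  200.23843513] [ 597.10975598 -146.28833089  119.56497252]
scene pred ends [299.97288295 150.44390766] [314.46862503 143.75148544] [328.99390682 137.04542527] red 265 308.8452830188679 148.988679245283 282 328 135 177
top pred ends [313.82913696 170.47567492] [327.38517055 173.42101939] [341.21802565 176.42650939] red 117 324.6666666666667 171.51282051282053 315 338 167 176[ WARN:0@0.019] global loadsave.cpp:1063 imwrite_ Unsupported depth image for selected encoder is fallbacked to CV_8U.
```

Predicted handle position matches the red pixels. Descending onto it.

Emit:
carry_out(deltas=[0,0,0,0,0.001,0.02,1,0,0,0,0,0.001,0.02,1,0,0,0,0,0,0.008,1,0,0,0,0,0,0.006,1,0,0,0,0,0,0.005,1,0,0,0,0,0,0,1])

```text
clock: 18.08
eef_pos: [598.2, -146.5, 203.7]
tool_rot: [3.141, -0.001, -0.294]
force: [0.3, -1.5, 3.3]
width: 0.0
gripper_force: 1.2
```

Emit:
carry_out(deltas=[0,0,0,0,0.0005,0.006,1,0,0,0,0,0.0005,0.006,1,0,0,0,0,0.0005,0.006,1,0,0,0,0,0.0005,0.006,1,0,0,0,0,0,0.006,1,0,0,0,0,0,0.006,1,0,0,0,0,0,0.006,1,0,0,0,0,0,0.006,1,0,0,0,0,0,0.004,1,0,0,0,0,0,0,1,0,0,0,0,0,0,1])

```text
clock: 19.45
eef_pos: [596.9, -148.8, 151.5]
tool_rot: [3.14, 0.0, -0.294]
force: [-1.6, -3.7, 5.4]
width: 0.3
gripper_force: 2.7
```

Run:
```python
from h import *
s=ctrl.read_state();print(s['eef_pos'],s['force'])
n='scene';u,v=proj(n,np.array([610,-80,130.])).astype(int)
im=ctrl.get_image(n)[:,:,::-1]
cv2.imwrite('pics/s4.png',crop(im,u-50,v-37,100,75,8));print(u-50,v-37)
```

```text
[ 596.90428429 -148.84729026  151.54760637] [-1.64740034 -3.68602936  5.43561504]
241 135
```

View pics/s4.png

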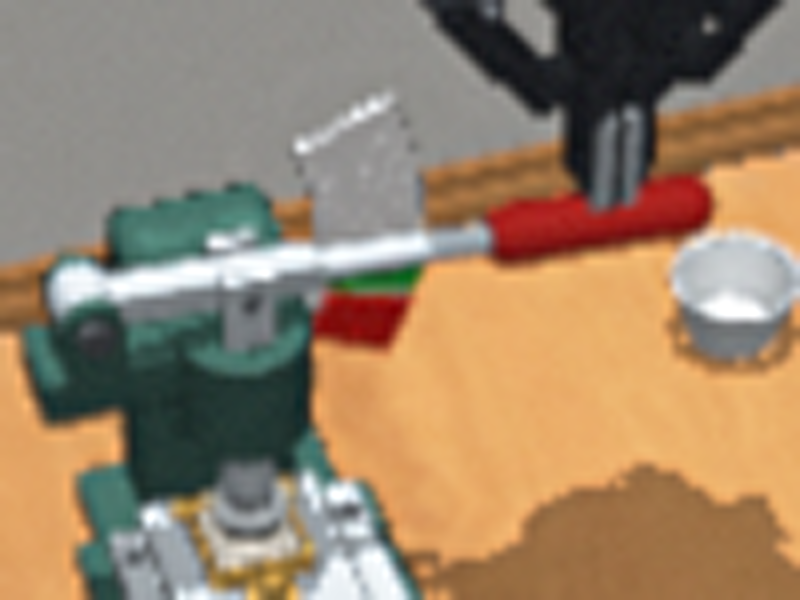

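Clear view: the rod (about (420,245)) stands just above and over the upper edge of the green (360–420, 275), the pad is over the stone. About 19 mm more at the handle brings it to mid-green.

Emit:
carry_out(deltas=[0,0,0,0,0,0.004,1,0,0,0,0,0,0.004,1,0,0,0,0,0,0.004,1,0,0,0,0,0,0.004,1,0,0,0,0,0,0.003,1,0,0,0,0,0,0,1,0,0,0,0,0,0,1])

```text
clock: 20.38
eef_pos: [597.2, -148.1, 132.9]
tool_rot: [3.141, 0.0, -0.294]
force: [-2.4, -2.5, 8.3]
width: 0.1
gripper_force: 3.5
```

Run:
```python
from h import *
s=ctrl.read_state();print(s['eef_pos'],s['force'])
im=ctrl.get_image('scene')[:,:,::-1]
cv2.imwrite('pics/s5.png',crop(im,241,135,100,75,8))
Rp=Rz(-.295);o=np.array([631.2,-34.1,0])
for q in(.36,.44,.48,.52,.56):
    print(q,[((proj('scene',Rp@[0,50-r*np.cos(.3-q),150+r*np.sin(.3-q)]+o)-[241,135])*8).round() for r in(0,120,209)])
```

```text
[ 597.16311231 -148.13392057  132.8577491 ] [-2.35915107 -2.53498444  8.27772146]
0.36 [array([ 84., 303.]), array([453., 243.]), array([713., 201.])]
0.44 [array([ 84., 303.]), array([450., 267.]), array([705., 242.])]
0.48 [array([ 84., 303.]), array([447., 279.]), array([699., 262.])]
0.52 [array([ 84., 303.]), array([444., 290.]), array([693., 282.])]
0.56 [array([ 84., 303.]), array([441., 302.]), array([686., 302.])]
```

View pics/s5.png

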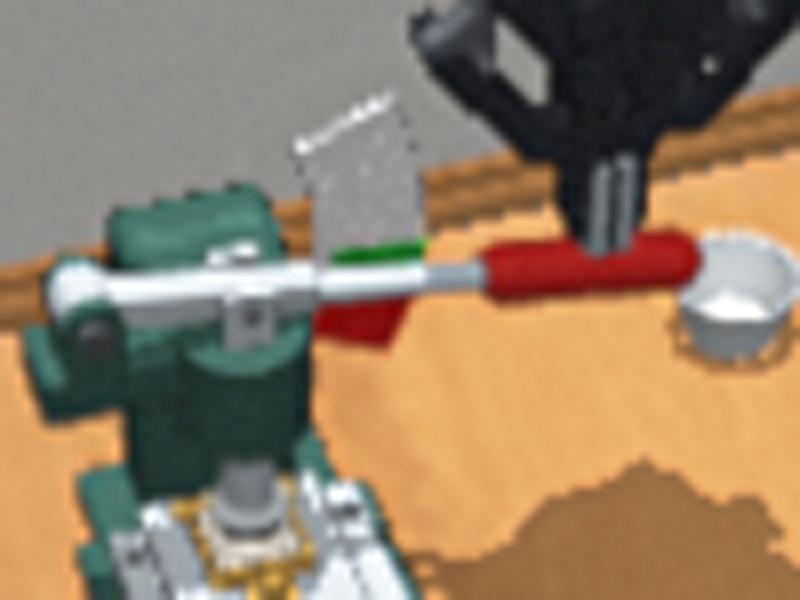

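Rod middle is at (447,277) and handle end at (700,260), which both match 0.47–0.48 rad, mid-green. The red is untouched, the push is about 8 N, and the pad sits on the stone. Handing in.

```bash
python3 -c "
from cell import ctrl
print(ctrl.read_state()['eef_pos']);print(ctrl.finish_job())"
```

```text
[ 597.17429461 -148.11813986  132.8666128 ]
the job is handed in; nothing more can be done
None
```

The job is handed in, with no verdict shown: the pearl pendant hangs on the post, the slide is against its stop, and the shut gripper holds the lever at about 0.48 rad, mid-green, after about 20 s of the 58 s.

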